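Cover the sample dish and shut the lapped doors of the draught shield

TASK

In the open-topped draught shield a small open metal dish stands in the middle of a round stand: cover it with the spare dish from the bench, set centred and mouth-down on it, rim on rim, and let go. Then close the shield's two front leaves so that their edges lap: the leaf with the stepped (rebated) edge fully shut first while the other is still well open, then the leaf with the flange strip, whose flange must end up in front of the stepped edge, both fully home. Leave the brass weight, the jar and the timer where they stand.

Things in the scene. Friction and masses are not known exactly. Their poses are not given: they have to be found in the camera images.
- shield: draught shield, grey sheet metal, fixed to the bench, open on top: 270 mm wide (y), 180 deep (x, -90 to +90); 4 mm base plate; left, right and back walls 6 mm thick, 100 mm high. Origin: centre of underside. Its -x side, towards the robot, is the front, closed by two upright leaves; +y is its left. A fixed round steel stand, 84 mm across, stands at its centre, top 34 mm above the bench.
- stand_top (a point): centre of the flat top of the round stand inside the shield, 34 mm above the bench.
- leaf_rebated_hinge (a point): a point on the upright hinge line of the rebated leaf, at bench height; shield frame (-95, +132, 0) mm, so at the front left corner. Axes as the shield's.
- leaf_rebated (a joint): angle of the left leaf, with the rebated (stepped) free edge. 0 = shut across the front; grows to 1.7 rad as it swings out to the robot. Plain aluminium, 10 mm thick (5 either side of the hinge plane), 8 to 98 mm above the bench; full thickness to 112 mm from the hinge, from there to 130 mm only the inner 5 mm (the step). No latch or spring: friction 0.05 N m holds it at any angle; a stop at 0.
- leaf_rebated_tab (a point): top centre of the black pull tab on the rebated leaf's top edge; moves with the leaf. The tab lies in the leaf's plane, 32 mm long along the leaf, 8 mm thick, centred 72 mm from the hinge, and rises from 98 to 125 mm above the bench; it can be pinched from above, or the leaf pushed on its outer face.
- leaf_flanged_hinge (a point): a point on the upright hinge line of the flanged leaf, at bench height; shield frame (-95, -132, 0) mm, so at the front right corner. Axes as the shield's.
- leaf_flanged (a joint): angle of the right leaf, with the flange; values, thickness, heights, friction and stop as the left leaf's. 130 mm wide; along its free edge a flange strip, 118 to 148 mm from the hinge, stands 4 mm proud of the outer face and reaches 18 mm past the edge. Shut last, it lies in front of the other's step; shut first, it blocks the rebated leaf 0.1 rad short of home (the leaves really touch).
- leaf_flanged_tab (a point): top centre of the black pull tab on the flanged leaf's top edge; moves with the leaf. The tab lies in the leaf's plane, 32 mm long along the leaf, 8 mm thick, centred 72 mm from the hinge, and rises from 98 to 125 mm above the bench; it can be pinched from above, or the leaf pushed on its outer face.
- dish_open: round open aluminium moisture dish, 60 mm across, 21 mm high, about 32 g, loose, standing mouth-up on the stand, within about 1 cm of its centre. Origin: centre of its underside; z up out of the mouth.
- dish_cover: the spare dish, same kind and size, loose, mouth-down on the bench, between the balance (140 mm high, reaching to world x = 0.37 m) and the drawer cabinet (230 mm high, beginning at x = 0.55). Origin: centre of its bottom, now its top face, 21 mm above the bench; z points down, out of the mouth. Grip it across its sides (60 mm). Set on the other dish, its origin is 42 mm above that dish's.
- brass_weight: brass weight with a knob, 32 mm across, 52 mm high, a bystander left of the spare dish. Origin: centre of its underside.
- jar: sample jar with blue cap, 54 mm across, 92 mm high, a bystander left of the spare dish. Origin: centre of its underside.
- stopwatch: small pale bench timer, 60 x 60 x 18 mm, a bystander lying left of the spare dish. Origin: centre of its underside.
Not all that is in view belongs to the job. What is shaped like the dish_open but black or orange is not meant. What is shaped like the dish_cover but black is not meant.

How it is judged:
By the outcome, as a careful person would: the job done as asked, in the order asked, and still so for the second after the job is handed in, with the robot touching nothing.
It also fails if it takes over 64 s, if anything falls off the work surface, if the arm or the gripper's body presses on something with over 40 N, if the wrist force passes 120 N, or if a joint passes its speed limit or range.

ROBOT

A 6-joint arm with a two-finger parallel gripper is mounted at the origin on the work surface; the furniture and walls round the work are solid. World frame = base frame: x ahead of the robot, y to its left, z up, the work surface at z = 0. Lengths are in m, angles in rad, forces in N, time in s.
With the tool pointing down it reaches from about 0.35 to 0.775 m from the base axis. Payload 5.5 kg.
Tool frame: the origin (TCP) lies at the very end of the fingers, on their centre line; the grasp point (between the pads) lies env.hold_point_z behind it (env.hold_point_z is the distance from the TCP to the grasp point, in m); z points along the fingers, y is the line along which they close (so a half turn about z gives the same grasp; the last joint's range is limited). The gripper opens to 85 mm and grips with 20 to 120 N. Pads are 22 mm wide; open, the fingers measure 114 mm over their backs; the gripper's body (76 mm by 85 mm) begins 54 mm behind the grasp point. The pads swing forward as they close: fully open they stand 13 mm farther back than shut.
Start: joints at [-1.33, 0.313, 0.046, 1.304, 0, 1.431], TCP at [0.214, -0.534, 0.231] pointing down, gripper open.
Joint ranges: [-2.76, 2.76], [-0.86, 1.69], [-1.03, 1.26], [-2.2, 2.34], [-1.47, 1.5], [-3.14, 3.14]. Speed limits (rad/s): [2.57, 2.57, 3.14, 3.14, 3.14, 3.14].

INTERFACE

Orientations are given as a unit quaternion [w, x, y, z].
In Python, from workcell import env gives the robot as it stands.
- The arm moves only by the tool carry_out, never from a script. Its argument "steps" is a list of rows, each a list of 3 entries, a list of its own where there are three numbers: the turn, a rotation vector about the tool's x, y, z in degrees, then the shift along the tool's x, y, z in cm, then the closure in counts, from 0 (fully open) to 255 (shut). A call has exactly 8 rows; each row is the pose to reach, as a shift and turn from the pose commanded when the call began, along the tool's axes at that moment; what a row does not reach only later rows make up. A row lasts 1/8 s, in which the tool goes at most 62.5 mm and 10.7 degrees, less where a joint would pass 70% of its speed; a pose out of reach is approached as far as the arm can. A call with a gripper value outside its range is refused whole. The fingers move at their own pace and stop on an object; "force" is the grip in N (left out, the last holds). Time passes only in rows, so rows that repeat a pose let the fingers close, or fill a call up. It gives the time, the measured TCP pose, the force, the opening and the grip force at its end, in the units of the state.
- env.get_state(): the state, without advancing time (a new reading comes with each control period).
- env.read_camera(name): name is "side" or "top" or "wrist"; returns (picture, depth): 384x512x3 uint8, red, green, blue; 384x512 float32, m along the optical axis (not along the pixel's ray), 0 where there is no reading.
- env.get_calibration(name): a dict with "fx", "fy", "cx", "cy" (pixels), "origin" and "orientation" of the camera in the world. Camera axes: x right, y up, looking along -z (the intrinsics and any distortion apply to the point x, -y, -z); pixel columns grow to the right and rows downward; lengths in m; the calibration is good to about 2 mm. A picture is of the moment at which its call begins: read the wrist's pose just before it. get_calibration takes no time and is no camera call; for the wrist camera it gives the pose at the moment of the call.
- env.hand_in(): hands the job in; it is judged then, once.
The state is a dict: "clock": time; "joint_pos": joint angles; "qvel": joint speeds; "tau": joint torques, N m; "tcp_pos": TCP position; "orientation": TCP orientation; "wrist_force": force on the tool from outside, world axes, zero at the start; "ft_torque": the same for the moment, N m; "finger_gap": finger opening in m; "grip_force": force on a finger pad.
Only numpy, scipy, OpenCV 4.12 (cv2) and the standard library are available. Lean on these libraries where they do the work, as an engineer would, in place of code of your own. Each camera call takes 0.05 s, during which the arm holds its last target. There are 200 camera calls.

## Working session

There is one attempt and no reset: what is moved stays moved. The work goes in short steps, Python scripts to look and compute and a tool call to move; the robot and the scene stay as the last step left them, time stands still between calls to the robot, and variables do not carry over. Pictures are saved under pics/ and viewed, at most 10 in all, crops included, and the job is handed in when it is done.

Besides the shell and the picture viewer there is one more tool, called as name(argument=value, ...), one argument or row to a line, values as JSON. carry_out: Moves the arm, as the interface text tells. Its arguments: {"type":"object","properties":{"steps":{"type":"array","items":{"type":"array"}},"force":{"type":"number"}},"required":["steps"]}

```bash
ls; mkdir -p pics; cat > h.py <<'E'
import numpy as np, cv2
from workcell import env
from scipy.spatial.transform import Rotation as R
def q2R(q): return R.from_quat([q[1],q[2],q[3],q[0]]).as_matrix()
def points(depth,c):
    v,u=np.mgrid[0:depth.shape[0],0:depth.shape[1]]
    p=np.stack([(u-c['cx'])/c['fx']*depth,-(v-c['cy'])/c['fy']*depth,-depth],-1)
    return p@q2R(c['orientation']).T+np.array(c['origin'])
def ray(u,v,z,c):
    d=q2R(c['orientation'])@np.array([(u-c['cx'])/c['fx'],-(v-c['cy'])/c['fy'],-1])
    o=np.array(c['origin']); return o+d*(z-o[2])/d[2]
def look(name,tag):
    c=env.get_calibration(name); im,d=env.read_camera(name)
    cv2.imwrite(f'pics/{tag}.png',im[:,:,::-1]); np.savez(f'{tag}.npz',im=im,d=d,P=points(d,c)); return im,d,c
E
python3 - <<'E'
from h import *
s=env.get_state(); print({k:np.round(v,3) for k,v in s.items()},env.hold_point_z)
for n in ['top','side']:
    im,d,c=look(n,n+'0'); print(n,c,(d==0).mean())
a=cv2.imread('pics/top0.png');b=cv2.imread('pics/side0.png')
E
```

```text
pics
{'clock': np.float64(0.0), 'joint_pos': array([-1.33 ,  0.314,  0.045,  1.304,  0.   ,  1.431]), 'qvel': array([ 0.001,  0.001, -0.001, -0.001,  0.001,  0.001]), 'tau': array([-0.0000e+00, -4.8063e+01,  2.9853e+01,  1.9000e-02, -0.0000e+00,
       -0.0000e+00]), 'tcp_pos': array([ 0.214, -0.533,  0.23 ]), 'orientation': array([-0.001,  0.982,  0.189, -0.   ]), 'wrist_force': array([ 0.666,  0.632, -0.057]), 'ft_torque': array([0.014, 0.027, 0.024]), 'grip_force': np.float64(0.0), 'finger_gap': np.float64(0.086)} 0.0187
top {'fx': 374.96108646703607, 'fy': 374.96108646703607, 'cx': 256.61031611751275, 'cy': 190.2881936050832, 'origin': array([0.41684111, 0.04319699, 1.08915581]), 'orientation': array([-0.70597261, -0.03734618,  0.01093394,  0.70716927])} 0.003931681315104167
side {'fx': 437.68181019920763, 'fy': 437.68181019920763, 'cx': 249.8358894502129, 'cy': 189.2509786432712, 'origin': array([-0.00677405,  0.46613403,  1.27935222]), 'orientation': array([-0.40928961, -0.10825129,  0.22478752,  0.8776299 ])} 0.0038350423177083335
```

View pics/top0.png

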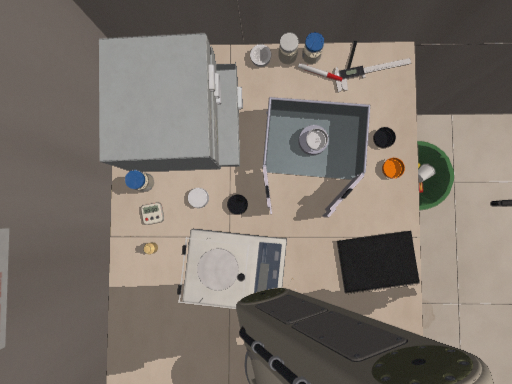

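View pics/side0.png

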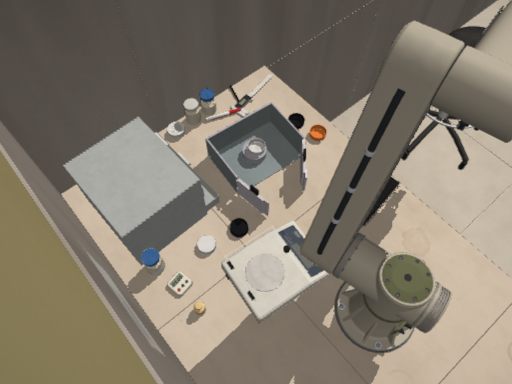

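The top view shows the white spare dish at (198,198), a black decoy at (238,205), and the open dish at (314,139) in the shield. The left leaf is near (267,190), open about 90°; the right leaf is near (345,195), half open.

```bash
python3 - <<'E'
from h import *
c=env.get_calibration('top'); D=np.load('top0.npz');im,P=D['im'],D['P']
def blob(name,r,cond,zr):
    u0,u1,v0,v1=r; p=P[v0:v1,u0:u1]; m=cond(im[v0:v1,u0:u1].astype(int))&(p[...,2]>zr[0])&(p[...,2]<zr[1])
    q=p[m]; (cx,cy),rad=cv2.minEnclosingCircle(q[:,:2].astype(np.float32)); print(name,m.sum(),'mean',q.mean(0).round(4),'circ',round(cx,4),round(cy,4),round(rad,4),'zmed',np.median(q[:,2]).round(4)); return q
al=lambda i:i[...,0]>-1
blob('cover',(183,214,183,214),al,(.012,.03))
blob('black',(224,252,190,218),al,(.01,.03))
blob('dish',(292,336,118,160),al,(.045,.065))
blob('stand',(292,336,118,160),al,(.028,.04))
q=blob('shieldwalls',(258,375,90,185),al,(.09,.108)); 
r=cv2.minAreaRect(q[:,:2].astype(np.float32)); print(r, cv2.boxPoints(r).round(3))
for n,rg in (('L',(255,285,160,222)),('R',(315,372,165,225))):
    q=blob(n+'leaf',rg,al,(.088,.107)); rr=cv2.minAreaRect(q[:,:2].astype(np.float32)); print(rr,cv2.boxPoints(rr).round(3).tolist())
    q=blob(n+'tab',rg,lambda i:i.max(-1)<70,(.105,.135))
E
```

```text
cover 315 mean [0.4698 0.2538 0.0201] circ 0.4699 0.2541 0.0288 zmed 0.0201
black 316 mean [0.4505 0.1405 0.0199] circ 0.4505 0.141 0.0288 zmed 0.0199
dish 57 mean [ 0.6333 -0.0883  0.0524] circ 0.6307 -0.0851 0.0305 zmed 0.0525
stand 601 mean [ 0.6332 -0.0761  0.0335] circ 0.6344 -0.0781 0.0422 zmed 0.0335
shieldwalls 847 mean [ 0.6491 -0.0837  0.0996] circ 0.6123 -0.0756 0.174 zmed 0.1004
((0.6077879667282104, -0.07611140608787537), (0.2713445723056793, 0.23505426943302155), 85.13265991210938) [[ 0.479 -0.201]
 [ 0.713 -0.221]
 [ 0.736  0.049]
 [ 0.502  0.069]]
Lleaf 143 mean [0.4979 0.0544 0.097 ] circ 0.495 0.0527 0.0713 zmed 0.0966
((0.4948344826698303, 0.054472245275974274), (0.14240244030952454, 0.010059385560452938), 6.821873188018799) [[0.42399999499320984, 0.050999999046325684], [0.42500001192092896, 0.04100000113248825], [0.5659999847412109, 0.057999998331069946], [0.5649999976158142, 0.06800000369548798]]
Ltab 25 mean [0.4807 0.0527 0.1238] circ 0.4811 0.0525 0.0133 zmed 0.1235
Rleaf 217 mean [ 0.4792 -0.155   0.0966] circ 0.482 -0.1559 0.0837 zmed 0.0966
((0.4812687933444977, -0.15689606964588165), (0.017963223159313202, 0.1670549213886261), 51.758888244628906) [[0.4099999964237213, -0.1120000034570694], [0.5410000085830688, -0.2160000056028366], [0.5519999861717224, -0.20200000703334808], [0.42100000381469727, -0.09799999743700027]]
Rtab 38 mean [ 0.4758 -0.1511  0.1211] circ 0.4759 -0.1516 0.0152 zmed 0.1224
```

```bash
cat >> h.py <<'E'
def go(*wps):  # each (x,y,z,yawdeg of tool x), tool down: print turn / shift in call-start tool frame
    s=env.get_state(); M=q2R(s['orientation']); p=np.array(s['tcp_pos'])
    yaw0=np.degrees(np.arctan2(M[1,0],M[0,0])); print('t',round(float(s['clock']),2),'tcp',p.round(4),'yaw',yaw0.round(1),'F',np.round(s['wrist_force'],1),'gap',round(float(s['finger_gap']),4),'tilt',(M[:,2]).round(3))
    for x,y,z,yw in wps:
        Ry=R.from_euler('z',np.radians(yw)).as_matrix()@np.diag([1,-1,-1.])
        rv=R.from_matrix(M.T@Ry).as_rotvec(degrees=True); print(rv.round(1),(M.T@(np.array([x,y,z])-p)*100).round(2))
E
python3 - <<'E'
from h import *
go((.60,-.08,.32,105),(.60,-.08,.32,175))
c=env.get_calibration('wrist'); s=env.get_state(); M=q2R(s['orientation'])
print(M.T@(c['origin']-s['tcp_pos']), (M.T@q2R(c['orientation'])).round(3),c['fx'])
E
```

```text
t 0.1 tcp [ 0.2136 -0.5334  0.2305] yaw 21.8 F [ 0.3 -0.2 -1.1] gap 0.0856 tilt [-0.     0.002 -1.   ]
[ -0.1  -0.1 -83.2] [ 52.73 -27.75  -8.9 ]
[-0.000e+00 -1.000e-01 -1.532e+02] [ 52.73 -27.75  -8.9 ]
[ 0.06605635  0.00029949 -0.14112031] [[ 0.002  0.966  0.26 ]
 [ 1.    -0.002 -0.   ]
 [ 0.     0.26  -0.966]] 321.94059322957776
```

carry_out(
  steps=[
    [[0, 0, -10], [6, -3, -4], 0],
    [[0, 0, -20], [12, -6, -7], 0],
    [[0, 0, -30], [18, -9, -9], 0],
    [[0, 0, -40], [24, -12, -9], 0],
    [[0, 0, -50], [30, -15, -9], 0],
    [[0, 0, -60], [36, -18, -9], 0],
    [[0, 0, -70], [42, -22, -9], 0],
    [[0, 0, -80], [48, -25, -9], 0],
  ],
)

```text
clock: 1.1
tcp_pos: [0.5289, -0.1677, 0.3209]
orientation: [-0.0, 0.628, 0.778, -0.0]
wrist_force: [1.6, -0.3, 0.4]
finger_gap: 0.0852
grip_force: 0.0
```

```bash
python3 - <<'E'
from h import *
go((.60,-.08,.32,175))
E
```

```text
t 1.1 tcp [ 0.5289 -0.1677  0.3209] yaw 102.1 F [ 1.6 -0.3  0.4] gap 0.0852 tilt [-0. -0. -1.]
[ -0.   -0.  -72.9] [7.08 8.79 0.09]
```

carry_out(
  steps=[
    [[0, 0, -10], [1, 2, 0], 0],
    [[0, 0, -20], [3, 4, 0], 0],
    [[0, 0, -30], [5, 6, 0], 0],
    [[0, 0, -40], [7, 8.8, 0], 0],
    [[0, 0, -50], [7, 8.8, 0], 0],
    [[0, 0, -60], [7, 8.8, 0], 0],
    [[0, 0, -70], [7, 8.8, 0], 0],
    [[0, 0, -73], [7, 8.8, 0], 0],
  ],
)

```text
clock: 2.1
tcp_pos: [0.5997, -0.0829, 0.3205]
orientation: [-0.001, 0.044, 0.999, 0.0]
wrist_force: [0.5, 1.0, -0.9]
finger_gap: 0.0854
grip_force: 0.0
```

```bash
python3 - <<'E'
from h import *
im,d,c=look('wrist','w1')
P=np.load('w1.npz')['P']
def circ(zr,xy,r):
    m=(P[...,2]>zr[0])&(P[...,2]<zr[1])&(np.hypot(P[...,0]-xy[0],P[...,1]-xy[1])<r)
    q=P[m]; print(m.sum(),q.mean(0).round(4),[np.round(t,4) for t in cv2.minEnclosingCircle(q[:,:2].astype(np.float32))])
circ((.05,.062),(.631,-.084),.045); circ((.03,.038),(.634,-.078),.05)
go((.455,.25,.2,175))
E
```

```text
205 [ 0.6351 -0.0896  0.0534] [array([ 0.6325, -0.0879]), np.float64(0.0301)]
2442 [ 0.6334 -0.0795  0.0333] [array([ 0.6359, -0.0809]), np.float64(0.0418)]
t 2.15 tcp [ 0.5997 -0.0829  0.3205] yaw 175.0 F [-0.5  0.3 -0.3] gap 0.0853 tilt [-0.001  0.    -1.   ]
[ 0.  -0.1  0. ] [17.29 31.91 12.08]
```

View pics/w1.png

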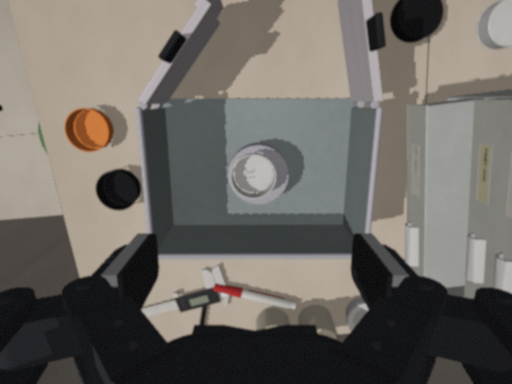

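Wrist view: open dish at about (256,173) on the stand, leaf tabs at (172,45) and (376,30). Next, the spare dish.

carry_out(
  steps=[
    [[0, 0, 0], [6, 1, 0], 0],
    [[0, 0, 0], [12, 3, 0], 0],
    [[0, 0, 0], [16, 8, 0], 0],
    [[0, 0, 0], [17.3, 14, 2], 0],
    [[0, 0, 0], [17.3, 20, 4], 0],
    [[0, 0, 0], [17.3, 26, 7], 0],
    [[0, 0, 0], [17.3, 31.9, 10], 0],
    [[0, 0, 0], [17.3, 31.9, 12], 0],
  ],
)

```text
clock: 3.15
tcp_pos: [0.4559, 0.2533, 0.1996]
orientation: [-0.0, 0.044, 0.999, 0.0]
wrist_force: [-0.3, -0.5, -0.7]
finger_gap: 0.0856
grip_force: 0.0
```

carry_out(
  steps=[
    [[0, 0, 0], [0, 0, 0], 0],
    [[0, 0, 0], [0, 0, 0], 0],
    [[0, 0, 0], [0, 0, 0], 0],
    [[0, 0, 0], [0, 0, 0], 0],
    [[0, 0, 0], [0, 0, 0], 0],
    [[0, 0, 0], [0, 0, 0], 0],
    [[0, 0, 0], [0, 0, 0], 0],
    [[0, 0, 0], [0, 0, 0], 0],
  ],
)

```text
clock: 4.15
tcp_pos: [0.4564, 0.2503, 0.2011]
orientation: [-0.0, 0.045, 0.999, -0.0]
wrist_force: [-0.1, -0.5, -0.6]
finger_gap: 0.0853
grip_force: 0.0
```

```bash
python3 - <<'E'
from h import *
im,d,c=look('wrist','w2')
P=np.load('w2.npz')['P']
m=(P[...,2]>.014)&(P[...,2]<.03)&(np.hypot(P[...,0]-.47,P[...,1]-.254)<.045)
q=P[m]; cen,r=cv2.minEnclosingCircle(q[:,:2].astype(np.float32)); print(m.sum(),q.mean(0).round(4),np.round(cen,4),round(r,4))
go((*cen,.05,175),(*cen,.003,175))
E
```

```text
2332 [0.4701 0.2519 0.0195] [0.4711 0.252 ] 0.0288
t 4.2 tcp [0.4564 0.2503 0.201 ] yaw 174.8 F [0.5 0.2 0.4] gap 0.0856 tilt [-0. -0. -1.]
[-0.  -0.  -0.2] [-1.45  0.31 15.1 ]
[-0.  -0.  -0.2] [-1.45  0.31 19.8 ]
```

View pics/w2.png

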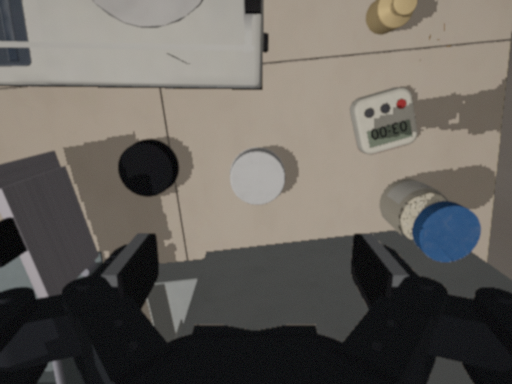

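Spare dish at (257,177); black decoy at (148,167), timer and jar clear to the right. Descending.

carry_out(
  steps=[
    [[0, 0, 0], [-1.4, 0.2, 5], 0],
    [[0, 0, 0], [-1.4, 0.2, 10], 0],
    [[0, 0, 0], [-1.4, 0.2, 14], 0],
    [[0, 0, 0], [-1.4, 0.2, 16], 0],
    [[0, 0, 0], [-1.4, 0.2, 17.5], 0],
    [[0, 0, 0], [-1.4, 0.2, 18.7], 0],
    [[0, 0, 0], [-1.4, 0.2, 19.5], 0],
    [[0, 0, 0], [-1.4, 0.2, 19.7], 0],
  ],
)

```text
clock: 5.2
tcp_pos: [0.4707, 0.251, 0.004]
orientation: [0.0, 0.045, 0.999, -0.0]
wrist_force: [-0.2, 0.5, 0.3]
finger_gap: 0.0852
grip_force: 0.0
```

carry_out(
  steps=[
    [[0, 0, 0], [0, 0, 0], 40],
    [[0, 0, 0], [0, 0, 0], 60],
    [[0, 0, 0], [0, 0, 0], 75],
    [[0, 0, 0], [0, 0, 0], 90],
    [[0, 0, 0], [0, 0, 0], 110],
    [[0, 0, 0], [0, 0, 0], 130],
    [[0, 0, 0], [0, 0, 0], 130],
    [[0, 0, 0], [0, 0, 0], 130],
  ],
  force=25,
)

```text
clock: 6.2
tcp_pos: [0.4709, 0.2511, 0.0049]
orientation: [0.0, 0.045, 0.999, 0.0]
wrist_force: [-0.9, -1.1, 4.9]
finger_gap: 0.0565
grip_force: 26.1
```

carry_out(
  steps=[
    [[0, 0, 0], [0, 0, -1], 130],
    [[0, 0, 0], [0, 0, -3], 130],
    [[0, 0, 0], [0, 0, -7], 130],
    [[0, 0, 0], [0, 0, -12], 130],
    [[0, 0, 0], [0, 0, -17], 130],
    [[0, 0, 0], [0, -3, -20], 130],
    [[0, 0, 0], [0, -8, -22], 130],
    [[0, 0, 0], [0, -13, -22], 130],
  ],
)

```text
clock: 7.2
tcp_pos: [0.4597, 0.1207, 0.2266]
orientation: [0.002, 0.045, 0.999, 0.0]
wrist_force: [1.1, 0.5, -0.3]
finger_gap: 0.0561
grip_force: 26.9
```

```bash
python3 - <<'E'
from h import *
go((.475,-.02,.2,175),(.69,-.085,.2,175))
E
```

```text
t 7.2 tcp [0.4597 0.1207 0.2266] yaw 174.9 F [ 1.1  0.5 -0.3] gap 0.0561 tilt [ 0.005  0.    -1.   ]
[ 0.   0.3 -0.1] [ -2.76 -13.88   2.66]
[ 0.   0.3 -0.1] [-24.75 -18.44   2.76]
```

carry_out(
  steps=[
    [[0, 0, 0], [0, -5, 0], 130],
    [[0, 0, 0], [-1, -10, 0], 130],
    [[0, 0, 0], [-3, -14, 0], 130],
    [[0, 0, 0], [-8, -17, 1], 130],
    [[0, 0, 0], [-13, -18.4, 2], 130],
    [[0, 0, 0], [-19, -18.4, 2.7], 130],
    [[0, 0, 0], [-24.7, -18.4, 2.7], 130],
    [[0, 0, 0], [-24.7, -18.4, 2.7], 130],
  ],
)

```text
clock: 8.2
tcp_pos: [0.691, -0.0846, 0.1931]
orientation: [-0.001, 0.045, 0.999, 0.0]
wrist_force: [-0.5, -0.3, -0.7]
finger_gap: 0.0562
grip_force: 26.9
```

carry_out(
  steps=[
    [[0, 0, 0], [0, 0, 0], 130],
    [[0, 0, 0], [0, 0, 0], 130],
    [[0, 0, 0], [0, 0, 0], 130],
    [[0, 0, 0], [0, 0, 0], 130],
    [[0, 0, 0], [0, 0, 0], 130],
    [[0, 0, 0], [0, 0, 0], 130],
    [[0, 0, 0], [0, 0, 0], 130],
    [[0, 0, 0], [0, 0, 0], 130],
  ],
)

```text
clock: 9.2
tcp_pos: [0.6882, -0.084, 0.197]
orientation: [-0.0, 0.045, 0.999, -0.0]
wrist_force: [-0.3, 0.1, -1.2]
finger_gap: 0.0561
grip_force: 26.9
```

```bash
python3 - <<'E'
from h import *
im,d,c=look('wrist','w3')
P=np.load('w3.npz')['P']; s=env.get_state(); t=s['tcp_pos']
def circ(zr,xy,r):
    m=(P[...,2]>zr[0])&(P[...,2]<zr[1])&(np.hypot(P[...,0]-xy[0],P[...,1]-xy[1])<r)
    q=P[m]; print(m.sum(),q.mean(0).round(4),[np.round(k,4) for k in cv2.minEnclosingCircle(q[:,:2].astype(np.float32))])
circ((.05,.062),(.632,-.087),.04); circ((.03,.038),(.634,-.078),.05)
print('cover'); circ((t[2]+.012,t[2]+.024),t[:2],.029)
go((.632,-.088,.1,175))
E
```

```text
482 [ 0.632  -0.0889  0.0534] [array([ 0.6327, -0.0881]), np.float64(0.0301)]
5581 [ 0.6352 -0.0797  0.0333] [array([ 0.6363, -0.0813]), np.float64(0.0418)]
cover
12665 [ 0.6868 -0.0838  0.2117] [array([ 0.6882, -0.084 ]), np.float64(0.029)]
t 9.25 tcp [ 0.6882 -0.084   0.197 ] yaw 174.8 F [-0.4  0.4 -0. ] gap 0.0564 tilt [-0. -0. -1.]
[-0.  -0.  -0.2] [ 5.56 -0.9   9.7 ]
```

View pics/w3.png

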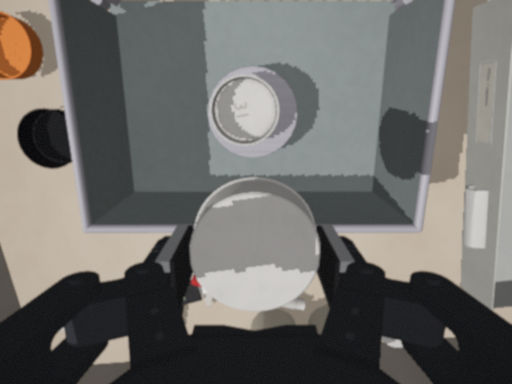

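The cover hangs level at (255,245) between the pads; the target dish is at (246,110). I need a finer cover centre.

```bash
python3 - <<'E'
from h import *
D=np.load('w3.npz'); P,im=D['P'],D['im'].astype(int); s=env.get_state(); t=s['tcp_pos']
m=(np.abs(P[...,2]-t[2]-.0155)<.006)&(np.hypot(P[...,0]-t[0],P[...,1]-t[1])<.04)&(im.min(-1)>95)
print(np.percentile(P[m][:,2]-t[2],[2,50,98]).round(4))
cnt=max(cv2.findContours(m.astype(np.uint8),cv2.RETR_EXTERNAL,cv2.CHAIN_APPROX_NONE)[0],key=cv2.contourArea)
e=cv2.fitEllipse(cnt); print(e)
c=env.get_calibration('wrist'); print(ray(*e[0],t[2]+.0155,c)-t)
q=P[m]; print(q.mean(0)-t, q.min(0)-t,q.max(0)-t)
E
```

```text
[0.0126 0.0146 0.0158]
((254.5833282470703, 249.7564239501953), (121.41161346435547, 129.66001892089844), 90.16748809814453)
[-0.00261169  0.00030906  0.0155    ]
[-0.00175828  0.00024777  0.01453079] [-0.02847727 -0.03822814  0.00951482] [0.02893557 0.03553304 0.02126619]
```

carry_out(
  steps=[
    [[0, 0, 0], [2, -0.2, 2], 130],
    [[0, 0, 0], [4, -0.3, 4], 130],
    [[0, 0, 0], [5.6, -0.4, 6], 130],
    [[0, 0, 0], [5.6, -0.4, 8], 130],
    [[0, 0, 0], [5.6, -0.9, 10], 130],
    [[0, 0, 0], [5.6, -0.9, 11.5], 130],
    [[0, 0, 0], [5.6, -0.9, 12], 130],
    [[0, 0, 0], [5.6, -0.9, 12], 130],
  ],
)

```text
clock: 10.25
tcp_pos: [0.6317, -0.0878, 0.0771]
orientation: [-0.0, 0.045, 0.999, 0.0]
wrist_force: [0.5, 0.5, 0.1]
finger_gap: 0.0565
grip_force: 26.9
```

```bash
python3 - <<'E'
from h import *
go((.6323,-.0883,.062,175),(.6323,-.0883,.060,175))
E
```

```text
t 10.25 tcp [ 0.6317 -0.0878  0.0771] yaw 174.8 F [0.5 0.5 0.1] gap 0.0565 tilt [-0.  0. -1.]
[ 0.  -0.  -0.2] [-0.07 -0.05  1.51]
[ 0.  -0.  -0.2] [-0.07 -0.05  1.71]
```

carry_out(
  steps=[
    [[0, 0, 0], [0, 0, 0.5], 130],
    [[0, 0, 0], [0, 0, 0.9], 130],
    [[0, 0, 0], [0, 0, 1.2], 130],
    [[0, 0, 0], [0, 0, 1.4], 130],
    [[0, 0, 0], [0, 0, 1.5], 130],
    [[0, 0, 0], [0, 0, 1.6], 130],
    [[0, 0, 0], [0, 0, 1.7], 130],
    [[0, 0, 0], [0, 0, 1.7], 130],
  ],
)

```text
clock: 11.25
tcp_pos: [0.6317, -0.088, 0.0604]
orientation: [0.0, 0.045, 0.999, -0.0]
wrist_force: [-0.1, -0.5, 1.0]
finger_gap: 0.0564
grip_force: 27.0
```

Force is just 1 N: barely touching. Lower a little more.

carry_out(
  steps=[
    [[0, 0, 0], [0, 0, 0.05], 130],
    [[0, 0, 0], [0, 0, 0.1], 130],
    [[0, 0, 0], [0, 0, 0.1], 130],
    [[0, 0, 0], [0, 0, 0.15], 130],
    [[0, 0, 0], [0, 0, 0.15], 130],
    [[0, 0, 0], [0, 0, 0.15], 130],
    [[0, 0, 0], [0, 0, 0.15], 130],
    [[0, 0, 0], [0, 0, 0.15], 130],
  ],
)

```text
clock: 12.25
tcp_pos: [0.6318, -0.088, 0.0602]
orientation: [0.001, 0.045, 0.999, -0.0]
wrist_force: [-3.2, 0.4, 9.2]
finger_gap: 0.0564
grip_force: 28.0
```

carry_out(
  steps=[
    [[0, 0, 0], [0, 0, -0.1], 130],
    [[0, 0, 0], [0, 0, -0.1], 130],
    [[0, 0, 0], [0, 0, -0.1], 70],
    [[0, 0, 0], [0, 0, -0.1], 60],
    [[0, 0, 0], [0, 0, -0.1], 40],
    [[0, 0, 0], [0, 0, -0.1], 20],
    [[0, 0, 0], [0, 0, -0.1], 0],
    [[0, 0, 0], [0, 0, -0.1], 0],
  ],
)

```text
clock: 13.25
tcp_pos: [0.6316, -0.0879, 0.0596]
orientation: [0.0, 0.045, 0.999, -0.0]
wrist_force: [-0.2, -0.3, -0.3]
finger_gap: 0.0856
grip_force: 0.0
```

carry_out(
  steps=[
    [[0, 0, 0], [0, 0, -1], 0],
    [[0, 0, 0], [0, 0, -3], 0],
    [[0, 0, 0], [0, 0, -7], 0],
    [[0, 0, 0], [0, 0, -12], 0],
    [[0, 0, 0], [2, 0, -16], 0],
    [[0, 0, 0], [3, 0, -18], 0],
    [[0, 0, 0], [3, 0, -18], 0],
    [[0, 0, 0], [3, 0, -18], 0],
  ],
)

```text
clock: 14.25
tcp_pos: [0.6014, -0.0851, 0.2379]
orientation: [-0.001, 0.045, 0.999, 0.0]
wrist_force: [0.2, 0.3, -0.5]
finger_gap: 0.0855
grip_force: 0.0
```

```bash
python3 - <<'E'
from h import *
im,d,c=look('wrist','w4')
P=np.load('w4.npz')['P']
def circ(zr,xy,r):
    m=(P[...,2]>zr[0])&(P[...,2]<zr[1])&(np.hypot(P[...,0]-xy[0],P[...,1]-xy[1])<r)
    q=P[m]; print(m.sum(),q.mean(0).round(4),[np.round(k,4) for k in cv2.minEnclosingCircle(q[:,:2].astype(np.float32))],q[:,2].std())
circ((.071,.085),(.632,-.087),.045); circ((.03,.038),(.634,-.078),.05)
circ((.045,.06),(.632,-.087),.045)
go()
E
```

```text
2494 [ 0.6309 -0.0878  0.075 ] [array([ 0.632 , -0.0878]), np.float64(0.0286)] 0.0007749741529846391
1411 [ 0.6243 -0.0672  0.0324] [array([ 0.6359, -0.081 ]), np.float64(0.042)] 0.0009038649154989733
141 [ 0.6101 -0.0865  0.0552] [array([ 0.6289, -0.088 ]), np.float64(0.0298)] 0.0034143613521807822
t 14.3 tcp [ 0.6012 -0.0851  0.2375] yaw 174.8 F [-0.1 -0.5  0.3] gap 0.0856 tilt [-0.003  0.001 -1.   ]
```

View pics/w4.png

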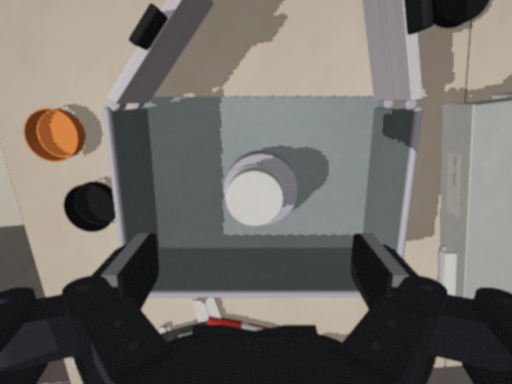

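The cover sits centred on the dish at (254,197), top at z≈0.075 and level. Now the rebated leaf.

```bash
cat >> h.py <<'E'
psi=np.radians(-4.9); X=np.array([np.cos(psi),np.sin(psi)]); Y=np.array([-X[1],X[0]]); C=np.array([.635,-.080])
def leaf(side,th,r,off,z):  # side +1 rebated, -1 flanged
    h=C-.095*X+side*.132*Y
    p=h+r*(-np.sin(th)*X-side*np.cos(th)*Y)+off*(-np.cos(th)*X+side*np.sin(th)*Y)
    return (p[0],p[1],z,175)
E
python3 - <<'E'
from h import *
a=leaf(1,1.36,.09,.045,.24); print(np.round(a,3)); go(a,leaf(1,1.36,.09,.045,.066))
E
```

```text
[4.57e-01 9.30e-02 2.40e-01 1.75e+02]
t 14.3 tcp [ 0.6012 -0.0851  0.2375] yaw 174.8 F [-0.1 -0.5  0.3] gap 0.0856 tilt [-0.003  0.001 -1.   ]
[ 0.  -0.2 -0.2] [16.   16.43 -0.2 ]
[ 0.  -0.2 -0.2] [15.95 16.42 17.2 ]
```

carry_out(
  steps=[
    [[0, 0, 0], [4, 4, 0], 255],
    [[0, 0, 0], [8, 8, 0], 255],
    [[0, 0, 0], [12, 12, 0], 255],
    [[0, 0, 0], [16, 16.5, 0], 255],
    [[0, 0, 0], [16, 16.5, 3], 255],
    [[0, 0, 0], [16, 16.5, 8], 255],
    [[0, 0, 0], [16, 16.5, 13], 255],
    [[0, 0, 0], [16, 16.5, 17], 255],
  ],
)

```text
clock: 15.3
tcp_pos: [0.4554, 0.0936, 0.0662]
orientation: [-0.002, 0.045, 0.999, -0.0]
wrist_force: [-0.5, -0.1, 1.0]
finger_gap: 0.0002
grip_force: 0.0
```

```bash
python3 - <<'E'
from h import *
ths=[1.36,1.3,1.2,1.1,1.0,.9,.8,.7, .6,.5,.4,.3,.2,.12,.06,0]
go(*[leaf(1,t,.09,.005+.011*np.cos(t)+.015*np.sin(t),.066) for t in ths])
E
```

```text
t 15.3 tcp [0.4554 0.0936 0.0662] yaw 174.8 F [-0.5 -0.1  1. ] gap 0.0002 tilt [-0.004 -0.    -1.   ]
[-0.  -0.2 -0.2] [-0.62 -2.3   0.02]
[-0.  -0.2 -0.2] [-0.62 -2.81  0.02]
[-0.  -0.2 -0.2] [-0.67 -3.68  0.02]
[-0.  -0.2 -0.2] [-0.82 -4.56  0.02]
[-0.  -0.2 -0.2] [-1.05 -5.44  0.02]
[-0.  -0.2 -0.2] [-1.39 -6.31  0.02]
[-0.  -0.2 -0.2] [-1.82 -7.15  0.02]
[-0.  -0.2 -0.2] [-2.35 -7.95  0.01]
[-0.  -0.2 -0.2] [-2.97 -8.71  0.01]
[-0.  -0.2 -0.2] [-3.69 -9.4   0.01]
[-0.  -0.2 -0.2] [-4.480e+00 -1.002e+01  1.000e-02]
[-0.  -0.2 -0.2] [ -5.36 -10.55   0.  ]
[-0.  -0.2 -0.2] [ -6.3  -10.99   0.  ]
[-0.  -0.2 -0.2] [ -7.09 -11.26  -0.  ]
[-0.  -0.2 -0.2] [ -7.7  -11.41  -0.  ]
[-0.  -0.2 -0.2] [-8.330e+00 -1.153e+01 -1.000e-02]
```

carry_out(
  steps=[
    [[0, 0, 0], [-0.6, -1.5, 0], 255],
    [[0, 0, 0], [-0.6, -2.5, 0], 255],
    [[0, 0, 0], [-0.7, -3.6, 0], 255],
    [[0, 0, 0], [-0.8, -4.6, 0], 255],
    [[0, 0, 0], [-1.1, -5.4, 0], 255],
    [[0, 0, 0], [-1.4, -6.3, 0], 255],
    [[0, 0, 0], [-1.8, -7.1, 0], 255],
    [[0, 0, 0], [-2.3, -8.0, 0], 255],
  ],
)

```text
clock: 16.3
tcp_pos: [0.4731, 0.0113, 0.0696]
orientation: [-0.0, 0.045, 0.999, -0.0]
wrist_force: [0.2, 1.6, 0.2]
finger_gap: 0.0002
grip_force: 0.3
```

```bash
python3 - <<'E'
from h import *
ths=[.7,.6,.5,.4,.3,.2,.12,.06,0]
go(*[leaf(1,t,.09,.005+.011*np.cos(t)+.015*np.sin(t),.066) for t in ths])
E
```

```text
t 16.3 tcp [0.4731 0.0113 0.0696] yaw 174.8 F [0.2 1.6 0.2] gap 0.0002 tilt [-0. -0. -1.]
[-0.  -0.  -0.2] [0.15 0.09 0.36]
[-0.  -0.  -0.2] [-0.47 -0.67  0.36]
[-0.  -0.  -0.2] [-1.19 -1.36  0.36]
[-0.  -0.  -0.2] [-1.98 -1.98  0.36]
[-0.  -0.  -0.2] [-2.86 -2.51  0.36]
[-0.  -0.  -0.2] [-3.8  -2.95  0.36]
[-0.  -0.  -0.2] [-4.59 -3.22  0.36]
[-0.  -0.  -0.2] [-5.2  -3.37  0.36]
[-0.  -0.  -0.2] [-5.83 -3.49  0.36]
```

carry_out(
  steps=[
    [[0, 0, 0], [-0.5, -0.7, 0.2], 255],
    [[0, 0, 0], [-1.2, -1.4, 0.2], 255],
    [[0, 0, 0], [-2.0, -2.0, 0.2], 255],
    [[0, 0, 0], [-2.9, -2.5, 0.2], 255],
    [[0, 0, 0], [-3.8, -2.9, 0.2], 255],
    [[0, 0, 0], [-4.6, -3.2, 0.2], 255],
    [[0, 0, 0], [-5.2, -3.4, 0.2], 255],
    [[0, 0, 0], [-5.7, -3.5, 0.2], 255],
  ],
)

```text
clock: 17.3
tcp_pos: [0.5269, -0.0283, 0.0676]
orientation: [-0.0, 0.045, 0.999, -0.0]
wrist_force: [-0.8, 0.7, 0.0]
finger_gap: -0.0003
grip_force: 0.0
```

carry_out(
  steps=[
    [[0, 0, 0], [-0.1, 0, 0], 255],
    [[0, 0, 0], [-0.2, 0, 0], 255],
    [[0, 0, 0], [-0.3, 0, 0], 255],
    [[0, 0, 0], [-0.3, 0, 0], 255],
    [[0, 0, 0], [-0.4, 0, 0], 255],
    [[0, 0, 0], [-0.4, 0, 0], 255],
    [[0, 0, 0], [-0.5, 0, 0], 255],
    [[0, 0, 0], [-0.5, 0, 0], 255],
  ],
)

```text
clock: 18.3
tcp_pos: [0.5277, -0.0278, 0.0668]
orientation: [-0.003, 0.045, 0.999, 0.0]
wrist_force: [-10.5, 1.4, 4.6]
finger_gap: -0.0001
grip_force: 0.0
```

carry_out(
  steps=[
    [[0, 0, 0], [0.5, 0, 0], 255],
    [[0, 0, 0], [1.5, 0, -1], 255],
    [[0, 0, 0], [2, 0, -6], 255],
    [[0, 0, 0], [2, 0, -12], 255],
    [[0, 0, 0], [4, -2, -17], 255],
    [[0, 0, 0], [4, -4, -17], 255],
    [[0, 0, 0], [4, -4, -17], 255],
    [[0, 0, 0], [4, -4, -17], 255],
  ],
)

```text
clock: 19.3
tcp_pos: [0.4878, -0.0645, 0.2376]
orientation: [-0.0, 0.045, 0.999, 0.0]
wrist_force: [-0.1, -0.8, 0.5]
finger_gap: 0.0001
grip_force: 0.0
```

```bash
python3 - <<'E'
from h import *
im,d,c=look('wrist','w5'); P=np.load('w5.npz')['P']
def sh(P): q=P[...,:2]-C; return np.stack([q@X,q@Y],-1)
S=sh(P); z=P[...,2]
m=(z>.09)&(z<.104)&(S[...,0]>-.12)&(S[...,0]<-.08)&(S[...,1]>.01)&(S[...,1]<.125)
for a in np.arange(.005,.13,.015):
    k=m&(np.abs(S[...,1]-a)<.006); 
    if k.sum(): print(a.round(3),k.sum(),S[k][:,0].min().round(4),S[k][:,0].max().round(4))
m=(z>.09)&(z<.104)&(S[...,0]<-.095)&(S[...,1]<0)
q=S[m]; r=cv2.minAreaRect(q.astype(np.float32)); print(r)
t=(z>.115)&(z<.135)&(S[...,0]<-.08)&(S[...,1]<0)&(S[...,1]>-.12); k=S[t].mean(0); print('Rtab',k, 'theta',np.arctan2(-.095-k[0],k[1]+.132))
go(leaf(-1,.9,.09,.05,.2),leaf(-1,.9,.09,.05,.067))
E
```

```text
0.02 86 -0.0994 -0.0914
0.035 146 -0.099 -0.0894
0.05 87 -0.0992 -0.0968
0.065 89 -0.0991 -0.097
0.08 129 -0.099 -0.0894
0.095 152 -0.099 -0.0892
0.11 151 -0.0991 -0.089
0.125 78 -0.0988 -0.089
((-0.15537570416927338, -0.08749459683895111), (0.014200717210769653, 0.14393936097621918), 52.68777084350586)
Rtab [-0.15196837 -0.08724731] theta 0.9049158565670056
t 19.35 tcp [ 0.4878 -0.0644  0.2373] yaw 174.8 F [-0.6  0.4 -0.4] gap -0.0001 tilt [-0.001  0.    -1.   ]
[ 0.  -0.  -0.2] [  4.79 -11.85   3.73]
[ 0.  -0.  -0.2] [  4.79 -11.85  17.03]
```

View pics/w5.png

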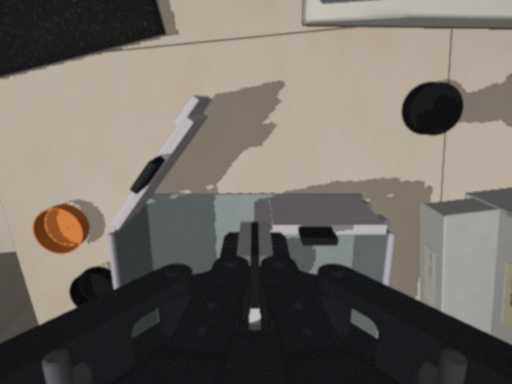

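The rebated leaf is shut (outer face uniformly at −99 mm, parallel); the flanged one is still at 0.90 rad (its tab at (148,175)). Going behind its outer face.

carry_out(
  steps=[
    [[0, 0, 0], [2, -4, 0], 255],
    [[0, 0, 0], [4, -8, 0], 255],
    [[0, 0, 0], [4.8, -11.9, 0], 255],
    [[0, 0, 0], [4.8, -11.9, 4], 255],
    [[0, 0, 0], [4.8, -11.9, 9], 255],
    [[0, 0, 0], [4.8, -11.9, 14], 255],
    [[0, 0, 0], [4.8, -11.9, 17], 255],
    [[0, 0, 0], [4.8, -11.9, 17], 255],
  ],
)

```text
clock: 20.35
tcp_pos: [0.4274, -0.177, 0.0651]
orientation: [-0.003, 0.045, 0.999, 0.002]
wrist_force: [0.1, 0.3, 0.2]
finger_gap: 0.0004
grip_force: 0.0
```

```bash
python3 - <<'E'
from h import *
ths=[.9,.8,.7,.6,.5,.4,.3,.2,.12,.06,0]
go(*[leaf(-1,t,.09,.005+.011*np.cos(t)+.015*np.sin(t),.067) for t in ths])
E
```

```text
t 20.35 tcp [ 0.4274 -0.177   0.0651] yaw 174.9 F [0.1 0.3 0.2] gap 0.0004 tilt [-0.006  0.004 -1.   ]
[ 0.2 -0.3 -0.1] [-1.83  2.   -0.2 ]
[ 0.2 -0.3 -0.1] [-2.26  2.84 -0.2 ]
[ 0.2 -0.3 -0.1] [-2.78  3.65 -0.2 ]
[ 0.2 -0.3 -0.1] [-3.4   4.41 -0.2 ]
[ 0.2 -0.3 -0.1] [-4.11  5.11 -0.2 ]
[ 0.2 -0.3 -0.1] [-4.9   5.73 -0.2 ]
[ 0.2 -0.3 -0.1] [-5.77  6.27 -0.21]
[ 0.2 -0.3 -0.1] [-6.71  6.72 -0.21]
[ 0.2 -0.3 -0.1] [-7.49  7.   -0.21]
[ 0.2 -0.3 -0.1] [-8.11  7.16 -0.22]
[ 0.2 -0.3 -0.1] [-8.73  7.28 -0.22]
```

carry_out(
  steps=[
    [[0, 0, 0], [-0.9, 1.0, 0], 255],
    [[0, 0, 0], [-1.8, 2.0, 0], 255],
    [[0, 0, 0], [-2.3, 2.8, 0], 255],
    [[0, 0, 0], [-2.8, 3.6, 0], 255],
    [[0, 0, 0], [-3.4, 4.4, 0], 255],
    [[0, 0, 0], [-4.1, 5.1, 0], 255],
    [[0, 0, 0], [-4.9, 5.7, 0], 255],
    [[0, 0, 0], [-5.8, 6.2, 0], 255],
  ],
)

```text
clock: 21.35
tcp_pos: [0.4935, -0.1223, 0.0676]
orientation: [-0.0, 0.045, 0.999, -0.0]
wrist_force: [-1.0, -0.5, -0.6]
finger_gap: 0.0001
grip_force: 0.4
```

```bash
python3 - <<'E'
from h import *
ths=[.3,.2,.12,.06,0]
go(*[leaf(-1,t,.09,.005+.011*np.cos(t)+.015*np.sin(t),.067) for t in ths])
E
```

```text
t 21.35 tcp [ 0.4935 -0.1223  0.0676] yaw 174.8 F [-1.  -0.5 -0.6] gap 0.0001 tilt [-0. -0. -1.]
[-0.  -0.  -0.2] [0.33 0.23 0.06]
[-0.  -0.  -0.2] [-0.61  0.68  0.06]
[-0.  -0.  -0.2] [-1.4   0.96  0.06]
[-0.  -0.  -0.2] [-2.01  1.12  0.06]
[-0.  -0.  -0.2] [-2.63  1.24  0.06]
```

carry_out(
  steps=[
    [[0, 0, 0], [-0.5, 0.5, 0], 255],
    [[0, 0, 0], [-0.9, 0.7, 0], 255],
    [[0, 0, 0], [-1.3, 0.9, 0], 255],
    [[0, 0, 0], [-1.6, 1.0, 0], 255],
    [[0, 0, 0], [-1.9, 1.1, 0], 255],
    [[0, 0, 0], [-2.1, 1.2, 0], 255],
    [[0, 0, 0], [-2.3, 1.2, 0], 255],
    [[0, 0, 0], [-2.4, 1.2, 0], 255],
  ],
)

```text
clock: 22.35
tcp_pos: [0.5179, -0.1127, 0.0676]
orientation: [-0.0, 0.045, 0.999, 0.0]
wrist_force: [0.2, 0.6, 0.7]
finger_gap: 0.0001
grip_force: 0.0
```

carry_out(
  steps=[
    [[0, 0, 0], [-0.1, 0, 0], 255],
    [[0, 0, 0], [-0.2, 0, 0], 255],
    [[0, 0, 0], [-0.3, 0, 0], 255],
    [[0, 0, 0], [-0.3, 0, 0], 255],
    [[0, 0, 0], [-0.4, 0, 0], 255],
    [[0, 0, 0], [-0.4, 0, 0], 255],
    [[0, 0, 0], [-0.5, 0, 0], 255],
    [[0, 0, 0], [-0.5, 0, 0], 255],
  ],
)

```text
clock: 23.35
tcp_pos: [0.5202, -0.1129, 0.067]
orientation: [-0.003, 0.046, 0.999, 0.0]
wrist_force: [-8.3, -1.4, 3.4]
finger_gap: 0.0003
grip_force: 0.0
```

carry_out(
  steps=[
    [[0, 0, 0], [0.5, 0, 0], 255],
    [[0, 0, 0], [1.5, 0, -1], 255],
    [[0, 0, 0], [2, 0, -6], 255],
    [[0, 0, 0], [2, 0, -12], 255],
    [[0, 0, 0], [4, 2, -17], 255],
    [[0, 0, 0], [6, 4, -18], 255],
    [[0, 0, 0], [6, 4, -18], 255],
    [[0, 0, 0], [6, 4, -18], 255],
  ],
)

```text
clock: 24.35
tcp_pos: [0.467, -0.0682, 0.2477]
orientation: [0.001, 0.045, 0.999, -0.0]
wrist_force: [0.3, 0.1, -0.1]
finger_gap: -0.0
grip_force: 0.0
```

```bash
python3 - <<'E'
from h import *
im,d,c=look('wrist','w6'); P=np.load('w6.npz')['P']
S=np.stack([(P[...,:2]-C)@X,(P[...,:2]-C)@Y],-1); z=P[...,2]
m=(z>.09)&(z<.104)&(S[...,0]>-.125)&(S[...,0]<-.08)
for a in np.arange(-.125,.13,.015):
    k=m&(np.abs(S[...,1]-a)<.005)
    if k.sum(): print(a.round(3),k.sum(),S[k][:,0].min().round(4),S[k][:,0].max().round(4))
look('top','t6'); Q=np.load('t6.npz')['P']
k=(Q[...,2]>.07)&(Q[...,2]<.085)&(np.hypot(Q[...,0]-.631,Q[...,1]+.085)<.045)
print('cover',k.sum(),Q[k].mean(0) if k.sum() else '')
go()
E
```

```text
-0.125 139 -0.0995 -0.0801
-0.11 116 -0.0997 -0.0897
-0.095 110 -0.0994 -0.0894
-0.08 94 -0.0993 -0.0893
-0.065 72 -0.0993 -0.097
-0.05 71 -0.0995 -0.0898
-0.035 59 -0.0992 -0.0895
0.025 7 -0.0988 -0.0962
0.04 122 -0.0994 -0.0891
0.055 67 -0.0993 -0.0969
0.07 73 -0.0991 -0.0967
0.085 119 -0.0991 -0.0887
0.1 115 -0.0989 -0.0888
0.115 119 -0.0993 -0.0886
cover 344 [ 0.62952394 -0.08481698  0.07501402]
t 24.45 tcp [ 0.4669 -0.0684  0.2469] yaw 174.8 F [-0.1 -0.3 -0.2] gap -0.0001 tilt [-0.001  0.    -1.   ]
```

View pics/w6.png

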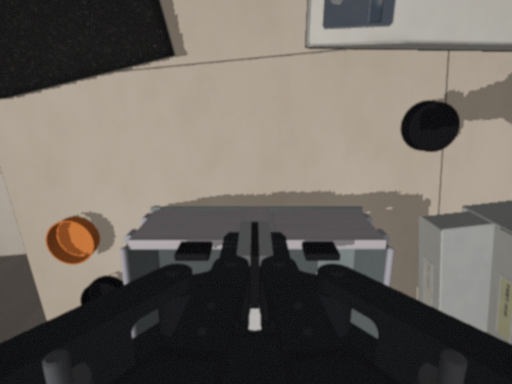

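Both leaves lie in one line, outer faces at −99 mm, with their tabs at (194,250) and (320,250). The top camera still finds the cover at z=0.075. Handing in.

```bash
python3 -c "
from h import *
print(env.hand_in())"
```

```text
the job is handed in; nothing more can be done
None
```

The job is handed in at about 24.5 s of the 64 s allowed. The spare dish sits centred mouth-down on the open one, the rebated leaf was shut first and then the flanged leaf, both measured fully home, and the weight, jar and timer were never touched. The gripper hid the overlap itself in the last picture, so the flange lying in front is inferred from the closing order and both leaves measuring fully shut.

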